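# Test a silver sheet with a contact wand

### The arm

A 7-joint arm with a two-finger parallel gripper is mounted at the origin on the work surface. World frame = base frame: x ahead of the robot, y to its left, z up, the work surface at z = 0. Lengths are in m, angles in degrees, forces in N, time in s.
With the tool pointing down it reaches from about 0.425 to 0.875 m from the base axis. Payload 4.7 kg.
Tool frame: the origin (TCP) lies between the finger pads; the fingertips stand env.tip_reach ahead of it and the grasp point (between the pads) lies 2 mm behind it (env.tip_reach is the distance from the TCP to the fingertips, in m); z points along the fingers, y is the line along which they close (so a half turn about z gives the same grasp; the last joint's range is limited). The gripper opens to 87 mm and grips with 3 to 60 N. Pads are 19 mm wide; open, the fingers measure 117 mm over their backs; the gripper's body (75 mm by 190 mm) begins 51 mm behind the grasp point.
Start: joints at [76.037, 18.392, -4.016, 83.108, 1.295, 78.541, -3.26], TCP at [0.166, -0.629, 0.24] pointing down, gripper open.
Joint ranges: [-163.93, 163.93], [-17.29, 119.83], [-79.2, 71.16], [3.27, 140.29], [-89.18, 269.18], [5.43, 117.66], [-154.24, 154.24]. Speed limits (degrees/s): [147.25, 147.25, 180, 180, 180, 180, 180].

### API

Orientations are given as [roll, pitch, yaw] about the fixed x, y, z axes, in that order (R = Rz(yaw) Ry(pitch) Rx(roll)).
In Python, from cell import env gives the robot as it stands.
- The arm moves only by the shell command python3 steer.py [FORCE], which reads ROWS from standard input. ROWS is a JSON list of rows, 1 to 8 of them, each an object with the fields xyz (a list: dx, dy, dz in m), rz (a turn about the tool's z in degrees), jaw (the finger opening in m); a field left out counts as zero (the opening has to be given); each row is the pose to reach, as a shift and turn from the pose commanded when the command began, along the tool's axes at that moment; what a row does not reach only later rows make up. A row lasts 1/12 s, in which the tool goes at most 0.0417 m and 7.16 degrees, less where a joint would pass 70% of its speed; a pose out of reach is approached as far as the arm can. The fingers move at their own pace and stop on an object; FORCE is the grip in N (left out, the last holds). Time passes only in rows, so rows that do not move let the fingers close. It prints the time, the measured TCP pose, the force, the opening and the grip force at its end. Input that does not fit is refused with a message, and nothing moves.
- env.get_obs(): the state, without advancing time (a new reading comes with each control period).
- env.read_camera(name): name is "scene" or "top" or "wrist"; returns a dict with "color" (384x512x3 uint8, blue, green, red), "fx", "fy", "cx", "cy" (pixels), "world_from_camera" (4x4, takes a point from camera to world coordinates). Camera axes: x right, y down, z forward; pixel columns grow to the right and rows downward; lengths in m; the calibration is good to about 2 mm. A picture is of the moment at which its call begins. There is no depth.
- env.sign_off(): hands the job in; it is judged then, once.
The state is a dict: "time_s": time; "qpos": joint angles; "joint_velocities": joint speeds; "effort": joint torques, N m; "tool_pos": TCP position; "tool_rot": TCP orientation; "force": force on the tool from outside, world axes, zero at the start; "wrist_torque": the same for the moment, N m; "grip_width": finger opening in m; "grasp_force": force on a finger pad.
Only numpy, scipy, OpenCV 4.12 (cv2) and the standard library are available. Lean on these libraries where they do the work, as an engineer would, in place of code of your own. Each camera call takes 0.05 s, during which the arm holds its last target. There are 200 camera calls.

### The job

Take the orange metal tester out of its stand and first log the job: hold it steady, pointing straight down, with its tip about 5 cm above the middle of the black code on the white tag, for two seconds. Then set its sprung brass tip on the blue ringed spot of the silver sheet, square to the sloping sheet, and press lightly so that the tip is pushed in about half-way; touch the sheet nowhere else and leave its slope and the other things on the bench as they are. Finish while still holding the tester steady there: do not lift it off or let go.

Things in the scene. Friction and masses are not known exactly. Their poses are not given: they have to be found in the camera images.
- wand: The tester, about 120 g: orange block 26 (x) x 20 (y) x 95 mm with a black top end, above a round steel barrel 14 mm thick, 45 mm long. Origin: centre of the barrel's lower end; z runs up the wand, the block spans z = 45 to 140 mm. A brass tip 6 mm thick stands out to z = -10 mm. Starts upright in the stand, barrel in the hole, block's shoulder on the stand's top; lift 60 mm or more straight up.
- tip (a point): The outermost point of the brass tip, on the wand's axis, 10 mm below the wand's origin when not pressed. Axes as the wand's.
- nose (a joint): How far the brass tip is pushed into the barrel, in m: 0 = fully out, 0.010 = fully in (hard stop). It is sprung: 1 N starts it moving, then 0.5 N more per mm (3.5 N half-way, 6 N fully in).
- stand: Fixed wooden block, 70 x 70 x 65 mm high, with an upright 19 mm square hole through its middle, in which the wand stands. Origin at the centre of its underside, z up. It may be at the left or the right of the sheet.
- tag: Fixed white tag, 50 x 50 x 6 mm, lying flat on the bench, with a black square code (28 x 28 mm) in the middle of its top. Origin at the centre of its underside.
- code (a point): The middle of the black code, on the top face of the tag, z up.
- rest: Fixed steel base with two grey cheeks, 110 x 130 mm, 70 mm high; the wooden plate with the silver sheet is hinged between the cheeks. Origin at the centre of its underside.
- sheet: Silver-coloured sheet, 90 x 80 x 3 mm, fixed centrally on a wooden plate 120 x 104 x 14 mm; both count as the sheet. The plate slopes by 8 to 26 degrees, down towards the robot's side, about the base's y axis; its stiff hinge (3 N m of friction) stays where it is. Origin on the hinge axis, 13 mm under the sheet's upper face; z square to the sheet, outward.
- spot (a point): The marked spot on the sheet's upper face: a dot in a blue ring 20 mm in diameter, 12 mm off the sheet's centre in its x and -12 mm in its y. z is the sheet's outward normal: it leans by the slope.
- jar: Bystander: small jar with blue cap, 52 mm in diameter, 65 mm high. Origin at the centre of its underside.
- weight: Bystander: brass weight with a knob, 44 mm in diameter, 50 mm high. Origin at the centre of its underside.
- graver: Bystander: hand tool 150 mm long with wooden handle, lying on the bench along its x.

How it is judged (in metres and radians):
On the way, in this order (a step that is already met when the one before it is completed fails the run):
1. the wand is held still above the code, pointing down at it (horizontal distance between tip and code below 0.014 m and z of tip in the frame of code between 0.025 and 0.09 m and angle between wand's own z axis and vertical below 0.2 rad and linear speed of wand below 0.02 m/s and angular speed of wand below 0.2 rad/s and contact force between the fingers and wand above 1 N), for 1 s.
2. the tip rests on the spot, square and lightly pressed (distance between tip and spot below 0.007 m and angle between the z axis of wand and the z axis of spot, either way round below 0.14 rad and value of joint nose between 0.002 and 0.008 m and contact force between wand and sheet above 1 N), for 0.3 s.
At the end, for the whole second after the job is handed in: Fingers hold the wand still: tip within 7 mm of the spot's middle, axis within 8 degrees of square to the sheet, tip pushed in 2 to 8 of 10 mm (contact 1 to 8 N), off the stand; the spot within 4 mm and bystanders within 20 mm of their starts (all of step 2 and contact force between wand and sheet below 8 N and contact force between the fingers and wand above 1 N and contact force between wand and stand below 0.1 N and linear speed of wand below 0.02 m/s and angular speed of wand below 0.2 rad/s and distance of spot from where it was at the start of the episode below 0.004 m and distance of each of jar, weight, graver from where it was at the start of the episode below 0.02 m); the arm keeps its last pose, push and grip.
It fails at once if the wand touched the sheet away from the ringed spot (more than 12 mm from its middle) (contact force between wand and sheet above 0.5 N and distance between tip and spot above 0.012 m).
It fails at once if the wand was pressed on the sheet with more than 15 N (contact force between wand and sheet above 15 N).
It fails at once if the robot itself touched the sheet (contact force between any of the arm, the fingers and sheet above 0.5 N).
It fails at once if the sheet's slope was changed (spot moved by more than 6 mm) (distance of spot from where it was at the start of the episode above 0.006 m).
It fails at once if a bystander was moved by more than 30 mm (distance of any of jar, weight, graver from where it was at the start of the episode above 0.03 m).
It also fails if it takes over 48 s, if anything falls off the work surface, if the arm or the gripper's body presses on something with over 40 N, if the wrist force passes 120 N, or if a joint passes its speed limit or range.

## Working session

There is one attempt and no reset: what is moved stays moved. The work goes in short steps, Python scripts to look and compute and a shell command to move; the robot and the scene stay as the last step left them, time stands still between calls to the robot, and variables do not carry over. Pictures are saved under pics/ and viewed, at most 12 in all, crops included, and the job is handed in when it is done.

```bash
ls; mkdir -p pics; python3 - <<'E'
from cell import env
import cv2,numpy as np
for n in("scene","top"):
    r=env.read_camera(n); cv2.imwrite(f"pics/{n}0.png",r["color"]); print(n,r["fx"],r["cx"],r["cy"],np.round(r["world_from_camera"],3).tolist())
o=env.get_obs(); print(o,env.tip_reach)
E
```

```text
cell.py
pics
steer.py
scene 485.669257771967 255.3175598212941 192.35945845602197 [[0.697, 0.382, -0.607, 1.333], [0.717, -0.377, 0.586, -0.754], [-0.006, -0.844, -0.537, 0.757], [0.0, 0.0, 0.0, 1.0]]
top 396.49911863588136 254.50497929079683 188.6530580347317 [[0.014, -0.997, 0.079, 0.456], [-1.0, -0.012, 0.015, -0.004], [-0.014, -0.079, -0.997, 1.119], [0.0, 0.0, 0.0, 1.0]]
{'time_s': 0.1, 'qpos': array([76.03907608, 18.4341687 , -4.01503141, 83.16723807,  1.29367336,
       78.54023265, -3.26006938]), 'joint_velocities': array([-0.0486632 , -0.14187123, -0.04078249, -0.19797187, -0.03659972,
        0.02491553, -0.02597565]), 'effort': array([-3.70612179e-04, -4.92574167e+01, -4.05976865e-01, -3.13398564e+01,
       -6.40632631e-02,  3.95077514e-02,  1.00474333e-04]), 'tool_pos': array([ 0.16553734, -0.6280948 ,  0.23858398]), 'tool_rot': array([-1.79903514e+02,  4.26040894e-03,  1.47696985e+01]), 'force': array([ 0.12816797, -0.3164749 , -0.51034089]), 'wrist_torque': array([-0.01272937, -0.00370713,  0.00296159]), 'grasp_force': 0.0, 'grip_width': 0.08695321448569653} 0.017
```

View pics/scene0.png

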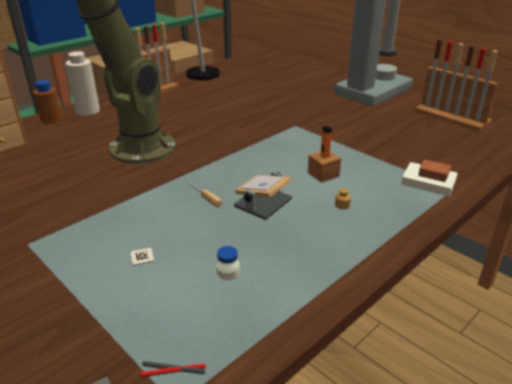

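View pics/top0.png

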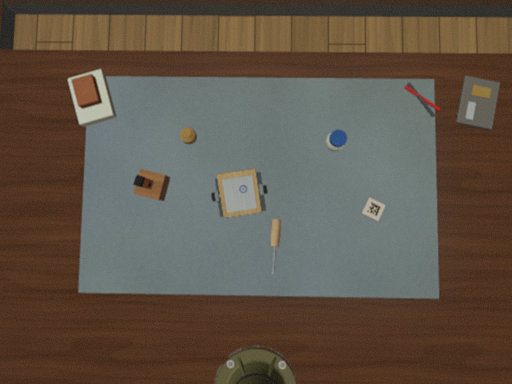

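The top view shows the stand with the wand at (150,185), its black end at (139,181), the spot at (243,189) and the tag at (373,209). In the scene view they are at (324,165), (326,130), (263,184) and (143,256). Next I'll zoom in to measure.

```bash
python3 - <<'E'
import cv2,numpy as np
t=cv2.imread("pics/top0.png");s=cv2.imread("pics/scene0.png")
def c(im,x,y,w,h,k): return cv2.resize(im[y:y+h,x:x+w],None,fx=k,fy=k,interpolation=cv2.INTER_CUBIC)
# each tile 264x296 ; scale noted
A=np.hstack([c(t,205,160,66,74,4),c(t,120,155,66,74,4),c(t,340,172,66,74,4)])
B=np.hstack([c(s,230,155,66,74,4),c(s,292,118,66,74,4),c(s,110,220,66,74,4)])
cv2.imwrite("pics/m1.png",np.vstack([A,B]))
E
```

```text
(no output)
```

View pics/m1.png

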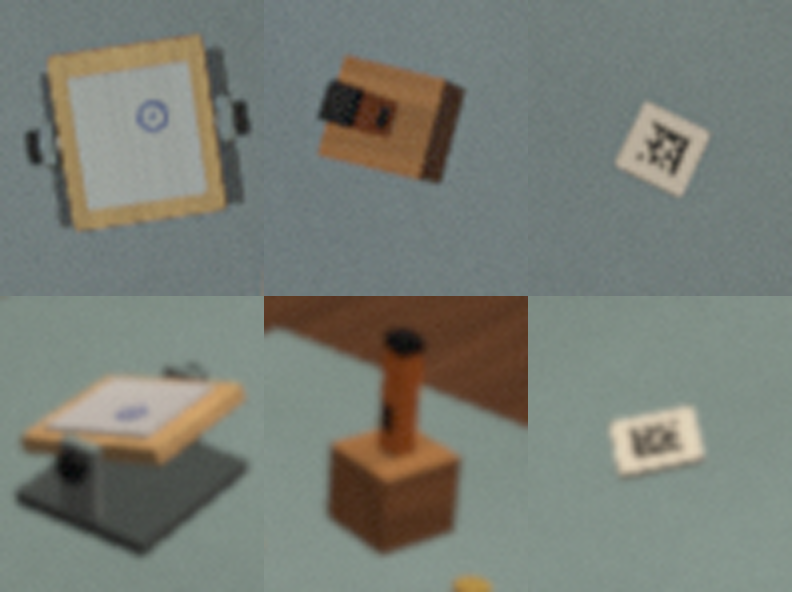

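```bash
cat > h.py <<'E'
import numpy as np,cv2
from scipy.optimize import least_squares
from cell import env
def ray(r,uv):
    T=np.array(r["world_from_camera"]);d=T[:3,:3]@[(uv[0]-r["cx"])/r["fx"],(uv[1]-r["cy"])/r["fy"],1]
    return T[:3,3],d/np.linalg.norm(d)
def tri(L):
    A=0;b=0
    for r,uv in L:
        o,d=ray(r,uv);P=np.eye(3)-np.outer(d,d);A=A+P;b=b+P@o
    x=np.linalg.solve(A,b);return x,max(np.linalg.norm((np.eye(3)-np.outer(d,d))@(x-o)) for o,d in [ray(*l) for l in L])
def onz(r,uv,z):
    o,d=ray(r,uv);return o+d*(z-o[2])/d[2]
def proj(r,p):
    q=np.linalg.inv(r["world_from_camera"])@np.append(p,1);return np.array([r["fx"]*q[0]/q[2]+r["cx"],r["fy"]*q[1]/q[2]+r["cy"]])
E
python3 - <<'E'
from h import *
t=env.read_camera("top");s=env.read_camera("scene")
def f(u,v,x0,y0): return (u/4+x0-.4,v/4+y0-.4)
T=[lambda u,v:f(u,v,205,160),lambda u,v:f(u-264,v,120,155),lambda u,v:f(u-528,v,340,172)]
S=[lambda u,v:f(u,v-296,230,155),lambda u,v:f(u-264,v-296,292,118),lambda u,v:f(u-528,v-296,110,220)]
def go(n,i,a,b):
    x,e=tri([(t,T[i](*a)),(s,S[i](*b))]);print(n,np.round(x,4),"res",round(e,4));return x
go("spot",0,(152,116),(131,413))
C=[go("sh"+n,0,a,b) for n,a,b in [("TL",(68,78),(212,382)),("TR",(190,62),(155,436)),("BR",(207,195),(48,428)),("BL",(86,212),(110,376))]]
n=np.cross(C[1]-C[3],C[0]-C[2]);n/=np.linalg.norm(n);n*=np.sign(n[2]);print("normal",n,"slope",np.degrees(np.arccos(n[2])),"sides",[np.linalg.norm(C[i]-C[i-1]) for i in range(4)])
C=[go("pl"+n,0,a,b) for n,a,b in [("TL",(50,57),(243,382)),("TR",(200,37),(157,447)),("BR",(225,210),(22,438)),("BL",(77,230),(107,374))]]
n=np.cross(C[1]-C[3],C[0]-C[2]);n/=np.linalg.norm(n);n*=np.sign(n[2]);print("normal",n,"slope",np.degrees(np.arccos(n[2])),[np.linalg.norm(C[i]-C[i-1]) for i in range(4)])
go("black",1,(342,103),(405,340))
for u,v in [(345,56),(443,80),(420,180),(320,155)]: print("stand",onz(t,T[1](u,v),.065))
for u,v in [(330,452),(388,478),(460,458),(400,432)]: print("standS",onz(s,S[1](u,v),.065))
go("code",2,(667,149),(656,440))
E
```

```text
spot [0.5384 0.0418 0.0687] res 0.0016
shTL [0.5617 0.097  0.0801] res 0.0018
shTR [0.5767 0.02   0.0766] res 0.0026
shBR [0.4887 0.0068 0.0498] res 0.0011
shBL [0.474  0.0854 0.053 ] res 0.0022
normal [-0.27942364 -0.09498591  0.95545806] slope 17.16514797449462 sides [np.float64(0.09254854388656879), np.float64(0.07851018646663485), np.float64(0.0928998193338275), np.float64(0.08008691503596793)]
plTL [0.5765 0.1102 0.0806] res 0.0004
plTR [0.5911 0.0114 0.0787] res 0.0004
plBR [ 0.4782 -0.0064  0.0428] res 0.0001
plBL [0.4625 0.0925 0.0469] res 0.0013
normal [-0.28195485 -0.07217808  0.95670883] slope 16.920634215781018 [np.float64(0.12016971915073707), np.float64(0.0998832720764844), np.float64(0.11987224964512627), np.float64(0.10016794326144506)]
black [0.5496 0.2936 0.1537] res 0.0005
stand [0.59024299 0.3204692  0.065     ]
stand [0.57480802 0.25386562 0.065     ]
stand [0.50748566 0.26714463 0.065     ]
stand [0.52335969 0.33482333 0.065     ]
standS [0.51866848 0.25258929 0.065     ]
standS [0.57467292 0.25217432 0.065     ]
standS [0.59288415 0.31409825 0.065     ]
standS [0.53523644 0.31495828 0.065     ]
code [ 0.4924 -0.3238  0.0037] res 0.0
```

Slope is about 17°, rest yaw about 8.6°, the stand is at (0.549, 0.294) and the code at (0.492, -0.324). I'll go over the tag first, turning to yaw 167 on the way.

```bash
echo '[{"xyz": [0.27,-0.187,0],"rz": -57,"jaw": 0.087},{"xyz": [0.27,-0.187,0],"rz": -57,"jaw": 0.087},{"xyz": [0.27,-0.187,0],"rz": -57,"jaw": 0.087},{"xyz": [0.27,-0.187,0],"rz": -57,"jaw": 0.087},{"xyz": [0.27,-0.187,0],"rz": -57,"jaw": 0.087},{"xyz": [0.27,-0.187,0],"rz": -57,"jaw": 0.087},{"xyz": [0.27,-0.187,0],"rz": -57,"jaw": 0.087},{"xyz": [0.27,-0.187,0],"rz": -57,"jaw": 0.087}]' | python3 steer.py
cat > go.py <<'E'
# usage: go.py x y z yaw -> shift in tool axes, from the measured pose (tool pointing down)
import sys
from h import *
from scipy.spatial.transform import Rotation as R
o=env.get_obs();g=np.array(list(map(float,sys.argv[1:5])))
Rt=R.from_euler("xyz",o["tool_rot"],degrees=True).as_matrix()
d=Rt.T@(g[:3]-o["tool_pos"]);turn=-((g[3]-o["tool_rot"][2]+180)%360-180)
print("pos",np.round(o["tool_pos"],4),np.round(o["tool_rot"],2),"q",np.round(o["qpos"],1),"shift",np.round(d,4),"turn",round(turn,2),"len",np.linalg.norm(d).round(3))
E
python3 go.py .5 -.2 .24 167
```

```text
time_s: 0.87
tool_pos: [0.3807, -0.3762, 0.2397]
tool_rot: [180.0, -0.0, 72.2]
force: [0.8, -0.1, 0.3]
grip_width: 0.0868
grasp_force: 0.0
pos [ 0.3807 -0.3762  0.2397] [179.98  -0.    72.2 ] q [ 62.    5.5 -21.4  98.8   2.   76.1  22.4] shift [ 0.2043  0.0598 -0.0003] turn -94.8 len 0.213
```

```bash
echo '[{"xyz": [0.204,0.06,0],"rz": -57,"jaw": 0.087},{"xyz": [0.204,0.06,0],"rz": -57,"jaw": 0.087},{"xyz": [0.204,0.06,0],"rz": -57,"jaw": 0.087},{"xyz": [0.204,0.06,0],"rz": -57,"jaw": 0.087},{"xyz": [0.204,0.06,0],"rz": -57,"jaw": 0.087},{"xyz": [0.204,0.06,0],"rz": -57,"jaw": 0.087},{"xyz": [0.204,0.06,0],"rz": -57,"jaw": 0.087},{"xyz": [0.204,0.06,0],"rz": -57,"jaw": 0.087}]' | python3 steer.py >/dev/null; python3 go.py .52 .04 .26 167
```

```text
pos [ 0.5004 -0.2024  0.2394] [-1.7999e+02 -1.0000e-02  1.2930e+02] q [ 51.2   7.2 -34.5  97.9   4.2  76.3  55.2] shift [ 0.1752  0.1687 -0.0206] turn -37.7 len 0.244
```

```bash
echo '[{"xyz": [0.175,0.169,-0.02],"rz": -38,"jaw": 0.087},{"xyz": [0.175,0.169,-0.02],"rz": -38,"jaw": 0.087},{"xyz": [0.175,0.169,-0.02],"rz": -38,"jaw": 0.087},{"xyz": [0.175,0.169,-0.02],"rz": -38,"jaw": 0.087},{"xyz": [0.175,0.169,-0.02],"rz": -38,"jaw": 0.087},{"xyz": [0.175,0.169,-0.02],"rz": -38,"jaw": 0.087},{"xyz": [0.175,0.169,-0.02],"rz": -38,"jaw": 0.087},{"xyz": [0.175,0.169,-0.02],"rz": -38,"jaw": 0.087}]' | python3 steer.py >/dev/null; python3 go.py .55 .29 .26 167
python3 - <<'E'
from h import *
r=env.read_camera("wrist");cv2.imwrite("pics/w1.png",r["color"]);np.save("pics/w1.npy",r,allow_pickle=True)
print(proj(r,[.538,.042,.0687]),proj(r,[.549,.294,.16]),r["world_from_camera"][:3,3])
E
```

```text
pos [0.5219 0.0413 0.2598] [1.7999e+02 3.0000e-02 1.6708e+02] q [ 38.2   5.5 -48.   97.9   4.2  78.4  66.5] shift [ 2.820e-02  2.487e-01 -1.000e-04] turn 0.08 len 0.25
[261.27508603 185.80598165] [528.01061343 163.60946661] [0.45112098 0.05760118 0.40562857]
```

View pics/w1.png

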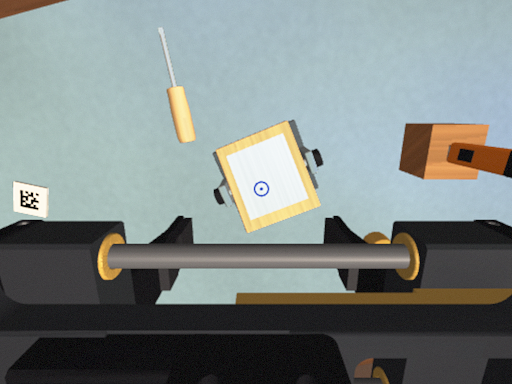

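The wrist view shows the ring at (261.5,188.5), 2.7 px from my prediction, and the stand at the right. Next is over the stand.

```bash
echo '[{"xyz": [0.028,0.2,0],"jaw": 0.087},{"xyz": [0.028,0.2,0],"jaw": 0.087},{"xyz": [0.028,0.2,0],"jaw": 0.087},{"xyz": [0.028,0.2,0],"jaw": 0.087},{"xyz": [0.028,0.2,0],"jaw": 0.087},{"xyz": [0.028,0.2,0],"jaw": 0.087}]' | python3 steer.py >/dev/null; python3 go.py .55 .29 .26 167
python3 - <<'E'
from h import *
r=env.read_camera("wrist");cv2.imwrite("pics/w2.png",r["color"]);np.save("pics/w2.npy",r,allow_pickle=True)
print(proj(r,[.549,.294,.16]),r["world_from_camera"][:3,3])
E
```

```text
pos [0.5388 0.2467 0.259 ] [179.71  -0.18 167.23] q [ 17.3  18.  -54.1  88.6  14.4  80.8  39.4] shift [-0.0013  0.0447 -0.0008] turn 0.23 len 0.045
[307.78282604 194.26625309] [0.46833916 0.26198506 0.40502757]
```

View pics/w2.png

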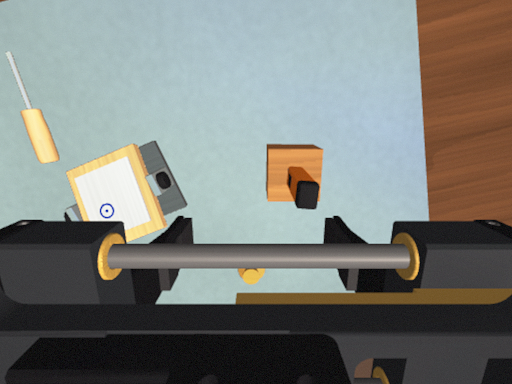

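The wand's black end is at (307,194), as predicted, and it's aligned with the tool. The ring is at (107,211).

```bash
python3 - <<'E'
from h import *
L=lambda n:np.load(f"pics/{n}.npy",allow_pickle=True).item()
w1,w2=L("w1"),L("w2");t=env.read_camera("top");s=env.read_camera("scene")
for n,l in [("spot w",[(w1,(261.5,188.5)),(w2,(107,211))]),("spot all",[(w1,(261.5,188.5)),(w2,(107,211)),(t,(242.6,188.6)),(s,(262.4,183.9))]),("wandtop",[(w2,(307,194)),(t,(139.1,180.4))]),("code",[(w1,(31,199)),(t,(374.4,208.9)),(s,(141.6,255.6))])]:
    x,e=tri(l);print(n,np.round(x,4),round(e,4))
for uv in [(267,145),(322,145),(322,201),(267,203)]: print(onz(w2,uv,.065).round(4))
E
python3 go.py .549 .293 .2 167; python3 go.py .549 .293 .117 167
```

```text
spot w [0.5412 0.0416 0.072 ] 0.0005
spot all [0.5403 0.0411 0.0705] 0.0025
wandtop [0.5498 0.2936 0.1556] 0.0003
code [ 0.4931 -0.3236  0.0035] 0.0017
[0.5045 0.267  0.065 ]
[0.5199 0.3352 0.065 ]
[0.5938 0.3235 0.065 ]
[0.5802 0.2507 0.065 ]
pos [0.5412 0.2375 0.2587] [-1.7989e+02 -4.0000e-02  1.6665e+02] q [ 17.7  17.8 -53.8  88.8  14.5  80.9  39.6] shift [0.0052 0.056  0.0586] turn -0.35 len 0.081
pos [0.5412 0.2375 0.2587] [-1.7989e+02 -4.0000e-02  1.6665e+02] q [ 17.7  17.8 -53.8  88.8  14.5  80.9  39.6] shift [0.0051 0.0561 0.1416] turn -0.35 len 0.152
```

```bash
echo '[{"xyz": [0.005,0.056,0],"jaw": 0.087},{"xyz": [0.005,0.056,0],"jaw": 0.087},{"xyz": [0.005,0.056,0.03],"jaw": 0.087},{"xyz": [0.005,0.056,0.06],"jaw": 0.087},{"xyz": [0.005,0.056,0.06],"jaw": 0.087}]' | python3 steer.py >/dev/null; python3 go.py .549 .294 .117 167
```

```text
pos [0.5474 0.2894 0.1934] [-179.52   -0.35  166.51] q [ 10.1  24.7 -52.4  89.4  19.9  76.4  31.9] shift [-0.0009  0.0054  0.0764] turn -0.49 len 0.077
```

```bash
echo '[{"xyz": [0,0.001,0.03],"jaw": 0.087},{"xyz": [0,0.001,0.06],"jaw": 0.087},{"xyz": [0,0.001,0.081],"jaw": 0.087},{"xyz": [0,0.001,0.081],"jaw": 0.087},{"xyz": [0,0.001,0.081],"jaw": 0.087}]' | python3 steer.py >/dev/null; python3 go.py .549 .294 .117 167
```

```text
pos [0.5497 0.2936 0.1188] [-1.7990e+02 -2.0000e-02  1.6658e+02] q [  8.5  28.5 -50.5  93.9  23.3  68.8  29.4] shift [0.0007 0.0002 0.0018] turn -0.42 len 0.002
```

```bash
echo '[{"jaw": 0.0},{"jaw": 0},{"jaw": 0},{"jaw": 0},{"jaw": 0},{"jaw": 0},{"jaw": 0},{"jaw": 0}]' | python3 steer.py 25; python3 go.py .549 .294 .117 167
```

```text
time_s: 4.4
tool_pos: [0.5487, 0.2962, 0.1185]
tool_rot: [-180.0, -0.0, 166.8]
force: [0.2, -0.3, 0.2]
grip_width: 0.0418
grasp_force: 0.0
pos [0.5487 0.2962 0.1185] [-179.99   -0.    166.78] q [  8.4  28.6 -50.6  93.9  23.4  68.7  29.3] shift [-0.0008 -0.002   0.0015] turn -0.22 len 0.003
```

```bash
echo '[{"xyz": [0,-0.002,0],"jaw": 0},{"xyz": [0,-0.002,0],"jaw": 0},{"xyz": [0,-0.002,0],"jaw": 0},{"xyz": [0,-0.002,0],"jaw": 0},{"xyz": [0,-0.002,0],"jaw": 0},{"xyz": [0,-0.002,0],"jaw": 0},{"xyz": [0,-0.002,0],"jaw": 0},{"xyz": [0,-0.002,0],"jaw": 0}]' | python3 steer.py 25
```

```text
time_s: 5.07
tool_pos: [0.5483, 0.294, 0.1184]
tool_rot: [-180.0, 0.0, 166.8]
force: [0.6, -0.5, -0.4]
grip_width: 0.0196
grasp_force: 25.0
```

```bash
echo '[{"xyz": [0,0,-0.02],"jaw": 0},{"xyz": [0,0,-0.05],"jaw": 0},{"xyz": [0,0,-0.09],"jaw": 0},{"xyz": [0,0,-0.12],"jaw": 0},{"xyz": [0,0,-0.12],"jaw": 0},{"xyz": [0,0,-0.12],"jaw": 0}]' | python3 steer.py; python3 go.py .52 0 .238 167
python3 - <<'E'
from h import *
for n in("wrist","scene"):
    r=env.read_camera(n);cv2.imwrite(f"pics/l_{n}.png",r["color"])
w=cv2.imread("pics/l_wrist.png");s=cv2.resize(cv2.imread("pics/l_scene.png")[80:200,270:390],(384,384),interpolation=cv2.INTER_CUBIC)
cv2.imwrite("pics/l.png",np.hstack([s,w[:,128:]]))
E
```

```text
time_s: 5.57
tool_pos: [0.549, 0.2951, 0.2404]
tool_rot: [179.9, 0.2, 166.8]
force: [0.1, 0.1, -2.3]
grip_width: 0.02
grasp_force: 25.0
pos [0.549  0.2951 0.2404] [1.7987e+02 1.7000e-01 1.6678e+02] q [ 10.5  22.9 -53.5  85.9  18.6  80.3  32.9] shift [-0.0393 -0.2939  0.0019] turn -0.22 len 0.297
```

View pics/l.png

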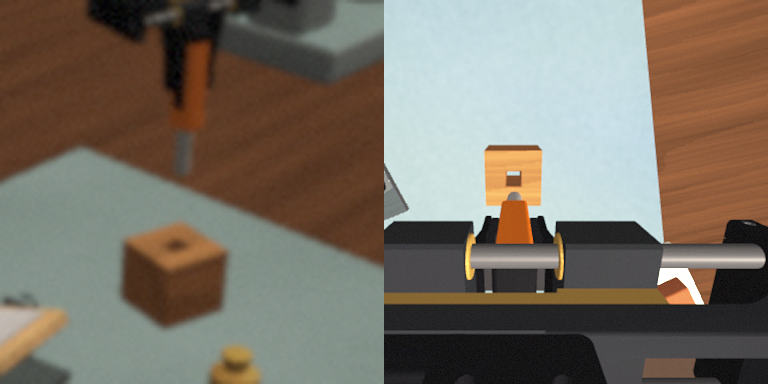

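The wand is clear and upright in the fingers. On to the tag.

```bash
echo '[{"xyz": [-0.01,-0.04,0],"jaw": 0},{"xyz": [-0.02,-0.08,0],"jaw": 0},{"xyz": [-0.02,-0.12,0],"jaw": 0},{"xyz": [-0.03,-0.16,0],"jaw": 0},{"xyz": [-0.03,-0.2,0],"jaw": 0},{"xyz": [-0.04,-0.24,0],"jaw": 0},{"xyz": [-0.04,-0.28,0],"jaw": 0},{"xyz": [-0.04,-0.3,0],"jaw": 0}]' | python3 steer.py>/dev/null; python3 go.py .493 -.3236 .24 167
```

```text
pos [ 0.5165 -0.0138  0.2363] [-179.81   -0.21  166.36] q [ 44.8   5.7 -48.7 100.5   4.5  76.   71.6] shift [-0.0502 -0.3066 -0.0029] turn -0.64 len 0.311
```

```bash
echo '[{"xyz": [-0.005,-0.04,0],"jaw": 0},{"xyz": [-0.01,-0.08,0],"jaw": 0},{"xyz": [-0.02,-0.12,0],"jaw": 0},{"xyz": [-0.03,-0.16,0],"jaw": 0},{"xyz": [-0.03,-0.2,0],"jaw": 0},{"xyz": [-0.04,-0.24,0],"jaw": 0},{"xyz": [-0.045,-0.28,0.01],"jaw": 0},{"xyz": [-0.05,-0.3,0.02],"jaw": 0}]' | python3 steer.py>/dev/null; echo '[{"xyz": [0,0,0.02],"jaw": 0},{"xyz": [0,0,0.03],"jaw": 0},{"xyz": [0,0,0.03],"jaw": 0},{"xyz": [0,0,0.03],"jaw": 0}]' | python3 steer.py;python3 go.py .493 -.3236 .1645 167
```

```text
time_s: 7.33
tool_pos: [0.4982, -0.3087, 0.1872]
tool_rot: [179.9, -0.2, 166.9]
force: [-0.2, 0.1, -1.0]
grip_width: 0.0198
grasp_force: 25.0
pos [ 0.4982 -0.3087  0.1872] [ 1.7990e+02 -1.6000e-01  1.6689e+02] q [ 59.9  15.9 -36.1  95.4   9.7  72.1  98.7] shift [ 0.0016 -0.0157  0.0227] turn -0.11 len 0.028
```

```bash
echo '[{"xyz": [0.001,-0.008,0.01],"jaw": 0},{"xyz": [0.001,-0.016,0.02],"jaw": 0},{"xyz": [0.001,-0.016,0.022],"jaw": 0},{"xyz": [0.001,-0.016,0.022],"jaw": 0},{"xyz": [0.001,-0.016,0.022],"jaw": 0},{"xyz": [0.001,-0.016,0.022],"jaw": 0}]' | python3 steer.py;python3 go.py .493 -.3236 .1645 167
python3 - <<'E'
from h import *
for n in("top","wrist","scene"):
    r=env.read_camera(n);cv2.imwrite(f"pics/t_{n}.png",r["color"])
    print(n,proj(r,[.493,-.3236,.006]),proj(r,[.493,-.3236,.056]),proj(r,[.493,-.3236,.066]))
c=lambda n,x,y:cv2.resize(cv2.imread(f"pics/t_{n}.png")[y:y+80,x:x+80],(390,390),interpolation=cv2.INTER_CUBIC)
cv2.imwrite("pics/t.png",np.hstack([c("scene",102,200),c("wrist",216,150)]))
E
```

```text
time_s: 7.83
tool_pos: [0.4944, -0.3256, 0.167]
tool_rot: [-180.0, 0.0, 166.8]
force: [0.7, -0.3, -1.2]
grip_width: 0.0197
grasp_force: 25.0
pos [ 0.4944 -0.3256  0.167 ] [-1.7999e+02  4.0000e-02  1.6679e+02] q [ 60.6  17.3 -35.4  96.1  10.6  69.9  99.6] shift [0.0018 0.0017 0.0025] turn -0.21 len 0.004
top [374.48412184 208.58515848] [379.8756869  208.03865244] [381.01554654 207.92311267]
wrist [259.46056024 178.00461841] [259.6768777  189.21563957] [259.7298769  191.96241324]
scene [141.69458167 254.95033412] [138.89877898 238.43600481] [138.32372583 235.03926399]
```

View pics/t.png

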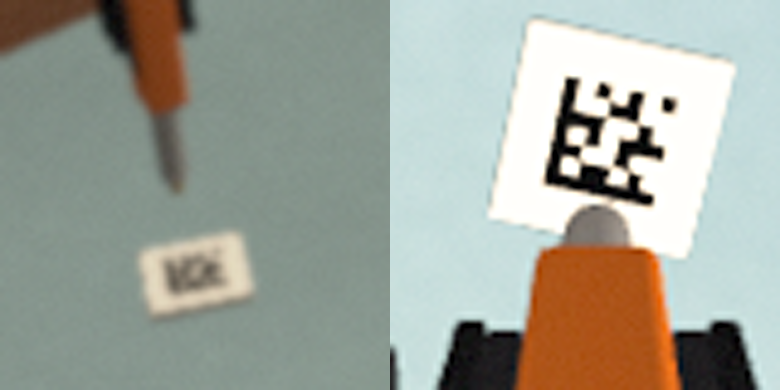

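Seen from the scene camera the tip is at (138.1,239.4), against an expected (138.9,238.4), and the wand is upright. I'll hold here.

```bash
for i in 1 2 3; do :; done; echo '[{"xyz": [0.001,0.001,0.002],"jaw": 0},{"xyz": [0.001,0.001,0.002],"jaw": 0},{"xyz": [0.001,0.001,0.002],"jaw": 0},{"xyz": [0.001,0.001,0.002],"jaw": 0},{"xyz": [0.001,0.001,0.002],"jaw": 0},{"xyz": [0.001,0.001,0.002],"jaw": 0},{"xyz": [0.001,0.001,0.002],"jaw": 0},{"xyz": [0.001,0.001,0.002],"jaw": 0}]' | python3 steer.py >/dev/null;  echo '[{"jaw": 0},{"jaw": 0},{"jaw": 0},{"jaw": 0},{"jaw": 0},{"jaw": 0},{"jaw": 0},{"jaw": 0}]' | python3 steer.py>/dev/null; echo '[{"jaw": 0},{"jaw": 0},{"jaw": 0},{"jaw": 0},{"jaw": 0},{"jaw": 0},{"jaw": 0},{"jaw": 0}]' | python3 steer.py>/dev/null;  echo '[{"jaw": 0},{"jaw": 0},{"jaw": 0},{"jaw": 0}]' | python3 steer.py; python3 go.py .5 0 .24 167
```

```text
time_s: 10.32
tool_pos: [0.4932, -0.3246, 0.1645]
tool_rot: [-180.0, -0.0, 166.8]
force: [0.3, -0.6, -1.5]
grip_width: 0.0199
grasp_force: 25.0
pos [ 0.4932 -0.3246  0.1645] [-180.     -0.    166.77] q [ 60.6  17.3 -35.4  96.4  10.6  69.7  99.6] shift [ 0.0677  0.3176 -0.0755] turn -0.23 len 0.333
```

```bash
echo '[{"xyz": [0,0.03,-0.03],"jaw": 0},{"xyz": [0.01,0.06,-0.06],"jaw": 0},{"xyz": [0.02,0.1,-0.07],"jaw": 0},{"xyz": [0.03,0.14,-0.07],"jaw": 0},{"xyz": [0.03,0.18,-0.07],"jaw": 0},{"xyz": [0.04,0.22,-0.07],"jaw": 0},{"xyz": [0.04,0.25,-0.07],"jaw": 0},{"xyz": [0.05,0.28,-0.07],"jaw": 0}]' | python3 steer.py>/dev/null; python3 go.py .613 .2795 .24 166.8
```

```text
pos [ 0.5095 -0.0385  0.235 ] [-1.8000e+02  1.2000e-01  1.6685e+02] q [ 47.3   4.3 -47.6 101.7   3.3  75.4  75.8] shift [-0.0285  0.3332 -0.0049] turn 0.05 len 0.334
```

```bash
echo '[{"xyz": [-0.01,0.04,0],"jaw": 0},{"xyz": [-0.02,0.08,0],"jaw": 0},{"xyz": [-0.03,0.12,0],"jaw": 0},{"xyz": [-0.03,0.16,0],"jaw": 0},{"xyz": [-0.03,0.2,0],"jaw": 0},{"xyz": [-0.03,0.24,0],"jaw": 0},{"xyz": [-0.03,0.28,0],"jaw": 0},{"xyz": [-0.03,0.32,0],"jaw": 0}]' | python3 steer.py>/dev/null;echo '[{"xyz": [0,0.006,0],"jaw": 0},{"xyz": [0,0.006,0],"jaw": 0},{"xyz": [0,0.006,0],"jaw": 0},{"xyz": [0,0.006,0],"jaw": 0}]' | python3 steer.py>/dev/null; python3 go.py .613 .2795 .148 166.8
```

```text
pos [0.613  0.2679 0.2343] [-1.7991e+02  2.0000e-02  1.6665e+02] q [ 10.   29.1 -51.3  79.1  22.6  82.4  36. ] shift [0.0027 0.0115 0.0863] turn -0.15 len 0.087
```

```bash
echo '[{"xyz": [0,0.011,0.02],"jaw": 0},{"xyz": [0,0.011,0.05],"jaw": 0},{"xyz": [0,0.011,0.08],"jaw": 0},{"xyz": [0,0.011,0.086],"jaw": 0},{"xyz": [0,0.011,0.086],"jaw": 0},{"xyz": [0,0.011,0.086],"jaw": 0}]' | python3 steer.py; python3 go.py .5662 .2902 .148 166.8
```

```text
time_s: 12.48
tool_pos: [0.6159, 0.2792, 0.1497]
tool_rot: [180.0, 0.1, 166.6]
force: [-0.4, -0.1, -0.4]
grip_width: 0.0199
grasp_force: 25.0
pos [0.6159 0.2792 0.1497] [1.8000e+02 6.0000e-02 1.6664e+02] q [  8.4  33.  -49.6  84.1  25.6  74.6  33.2] shift [ 0.0509 -0.0008  0.0016] turn -0.16 len 0.051
```

```bash
echo '[{"xyz": [0.01,0,0.0015],"jaw": 0},{"xyz": [0.02,0,0.0015],"jaw": 0},{"xyz": [0.026,0,0.0015],"jaw": 0},{"xyz": [0.03,0,0.0015],"jaw": 0},{"xyz": [0.034,0,0.0015],"jaw": 0},{"xyz": [0.038,0,0.0015],"jaw": 0}]' | python3 steer.py 15; echo '[{"xyz": [0.004,0,0],"jaw": 0},{"xyz": [0.008,0,0],"jaw": 0},{"xyz": [0.012,0,0],"jaw": 0},{"xyz": [0.012,0,0],"jaw": 0}]' | python3 steer.py; python3 go.py .5662 .2902 .148 166.8
python3 - <<'E'
from h import *
for n in("wrist","scene"):
    r=env.read_camera(n);cv2.imwrite(f"pics/p_{n}.png",r["color"])
s=cv2.resize(cv2.imread("pics/p_scene.png")[90:186,290:386],(384,384),interpolation=cv2.INTER_CUBIC)
cv2.imwrite("pics/p.png",np.hstack([s,cv2.imread("pics/p_wrist.png")[:,128:]]))
E
```

```text
time_s: 12.98
tool_pos: [0.5792, 0.2898, 0.1485]
tool_rot: [179.9, 0.2, 166.7]
force: [4.7, 0.5, 0.6]
grip_width: 0.0199
grasp_force: 15.0
time_s: 13.32
tool_pos: [0.5651, 0.2923, 0.1469]
tool_rot: [-180.0, -0.0, 166.8]
force: [2.4, 0.2, 0.4]
grip_width: 0.0199
grasp_force: 15.0
pos [0.5651 0.2923 0.1469] [-1.7996e+02 -5.0000e-02  1.6683e+02] q [  9.3  28.9 -51.6  90.3  23.4  72.3  30.7] shift [-0.0015 -0.0018 -0.0011] turn 0.03 len 0.003
```

View pics/p.png

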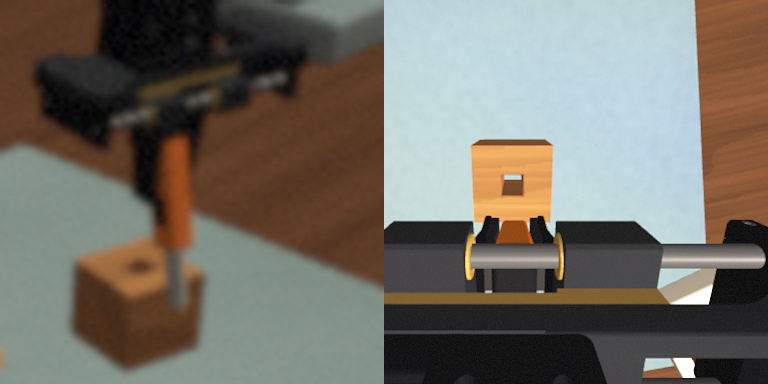

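The wand has pivoted in the fingers against the stand. Next I back off, lift, turn to the rest's yaw and measure the tilt.

```bash
echo '[{"xyz": [-0.015,0,0],"jaw": 0},{"xyz": [-0.03,0,0],"jaw": 0},{"xyz": [-0.04,0,-0.03],"jaw": 0},{"xyz": [-0.04,0,-0.06],"jaw": 0},{"xyz": [-0.04,0,-0.09],"rz": -7,"jaw": 0},{"xyz": [-0.04,0,-0.095],"rz": -14,"jaw": 0},{"xyz": [-0.04,0,-0.095],"rz": -21,"jaw": 0},{"xyz": [-0.04,0,-0.095],"rz": -22,"jaw": 0}]' | python3 steer.py 25 >/dev/null; python3 go.py .4975 .0348 .233 188.6
```

```text
pos [0.6041 0.2827 0.2415] [-179.99   -0.19 -171.  ] q [ 11.2  30.4 -56.   78.6  24.9  84.   55.4] shift [ 0.144  -0.2282  0.009 ] turn 0.4 len 0.27
```

```bash
echo '[{"xyz": [0.02,-0.03,0],"jaw": 0},{"xyz": [0.04,-0.06,0.003],"jaw": 0},{"xyz": [0.06,-0.09,0.006],"jaw": 0},{"xyz": [0.08,-0.12,0.009],"jaw": 0},{"xyz": [0.1,-0.15,0.009],"jaw": 0},{"xyz": [0.12,-0.18,0.009],"jaw": 0},{"xyz": [0.135,-0.21,0.009],"jaw": 0},{"xyz": [0.144,-0.228,0.009],"jaw": 0}]' | python3 steer.py >/dev/null; echo '[{"jaw": 0},{"jaw": 0},{"jaw": 0},{"jaw": 0}]' | python3 steer.py; python3 go.py .4975 .0348 .213 188.6
python3 - <<'E'
from h import *
for n in("wrist","scene","top"):
    r=env.read_camera(n);cv2.imwrite(f"pics/q_{n}.png",r["color"]);np.save(f"pics/q_{n}.npy",r,allow_pickle=True)
c=lambda n,x,y:cv2.resize(cv2.imread(f"pics/q_{n}.png")[y:y+65,x:x+65],(390,390),interpolation=cv2.INTER_CUBIC)
cv2.imwrite("pics/q.png",np.hstack([c("scene",230,135),cv2.resize(cv2.imread("pics/q_wrist.png")[120:250,191:321],(390,390),interpolation=cv2.INTER_CUBIC)]))
E
```

```text
time_s: 15.08
tool_pos: [0.4974, 0.0374, 0.2328]
tool_rot: [179.9, -0.0, -171.1]
force: [1.3, 0.2, -1.1]
grip_width: 0.0197
grasp_force: 25.0
pos [0.4974 0.0374 0.2328] [ 1.7991e+02 -4.0000e-02 -1.7113e+02] q [ 51.6   3.8 -60.2 103.    3.3  75.2  89.4] shift [ 0.0003 -0.0026  0.0198] turn 0.27 len 0.02
```

View pics/q.png

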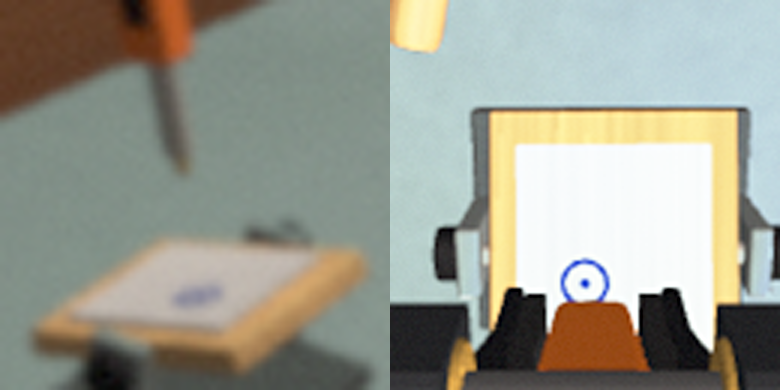

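The tip is at (260.1,163.6) in the scene view. In the wrist view the sheet edges are square to the tool and the ring is in line with the wand. Next I fit the slope, the spot and the wand tilt.

```bash
cat > fit.py <<'E'
from h import *
from scipy.spatial.transform import Rotation as R
L=lambda n:np.load(f"pics/{n}.npy",allow_pickle=True).item()
w1,w2,qw,qs,qt=[L(n) for n in("w1","w2","q_wrist","q_scene","q_top")]
S={"spot":(0,0,0)}
for n,a,b in[("TL",1,1),("TR",1,-1),("BR",-1,-1),("BL",-1,1)]:
    S["s"+n]=(-.012+a*.045,.012+b*.04,0);S["p"+n]=(-.012+a*.06,.012+b*.052,-.003)
T=lambda u,v:(u/4+205-.4,v/4+160-.4)
C=lambda u,v:(u/4+230-.4,(v-296)/4+155-.4)
Q=lambda u,v:((u-390)/3+191-.3,v/3+120-.3)
O=[(qt,T(*p),n) for n,p in dict(spot=(152,116),sTL=(68,78),sTR=(190,62),sBR=(207,195),sBL=(86,212),pTL=(50,57),pTR=(200,37),pBR=(225,210),pBL=(77,230)).items()]
O+=[(qs,C(*p),n) for n,p in dict(spot=(131,413),sTL=(212,382),sTR=(155,436),sBR=(48,428),sBL=(110,376),pTL=(243,382),pTR=(157,447),pBR=(22,438),pBL=(107,374)).items()]
O+=[(qw,Q(*p),n) for n,p in dict(spot=(585,284),sBL=(712,143),sBR=(516,143),pBL=(738,110),pBR=(490,110)).items()]
O+=[(w1,(261.5,188.5),"spot"),(w2,(107,211),"spot")]
def axes(v): return R.from_euler("ZY",[v[3],-v[4]]).as_matrix()
# per-camera pixel offset absorbs the 2 mm calibration error
cams=[qt,qs,qw,w1,w2]
def f(v):
    M=axes(v);off=v[5:].reshape(-1,2);res=[]
    for r,uv,n in O: 
        k=[r is c for c in cams].index(True);res+=list(proj(r,v[:3]+M@S[n])+off[k]-uv)
    return np.r_[res,v[5:]/1.5]
s=least_squares(f,np.r_[.541,.041,.071,.15,.3,np.zeros(10)],loss="soft_l1")
v=s.x;print("spot",v[:3].round(4),"yaw,slope",np.degrees(v[3:5]).round(2),"off",v[5:].round(1));n=axes(v)[:,2];print("n",n.round(4))
tcp=np.array([.4974,.0370,.2328]);g=tcp+[0,0,.002];yaw=np.radians(8.9)
off=v[7:9]
def tip(th,d):return g-d*np.array([-np.sin(th)*np.cos(yaw),-np.sin(th)*np.sin(yaw),np.cos(th)])
for o in(np.zeros(2),off):
  for th in(12,15,17,19,22):
    t=np.radians(th);print(th,(proj(qs,tip(t,.1104))+o).round(1),(proj(qs,tip(t,.0554))+o).round(1))
E
python3 fit.py
```

```text
spot [0.5409 0.0414 0.071 ] yaw,slope [ 9.08 16.61] off [-0.3  0.6 -0.5  0.4  0.1 -0.1  0.1  0.  -0.1  0.6]
n [-0.2823 -0.0451  0.9583]
12 [257.8 162.9] [254.3 143.7]
15 [259.5 163. ] [255.1 143.7]
17 [260.6 163.1] [255.7 143.7]
19 [261.8 163.1] [256.3 143.7]
22 [263.4 163. ] [257.1 143.6]
12 [257.3 163.3] [253.8 144.1]
15 [259.  163.5] [254.6 144.1]
17 [260.1 163.5] [255.2 144.2]
19 [261.2 163.5] [255.7 144.1]
22 [262.9 163.4] [256.6 144.1]
```

The tilt is 17.0° against a slope of 16.6°. I'll go to a 12 mm standoff.

```bash
python3 go.py .5055 .0359 .1861 188.9
```

```text
pos [0.4976 0.0371 0.2329] [ 1.7994e+02 -2.0000e-02 -1.7109e+02] q [ 51.6   3.8 -60.2 103.    3.3  75.2  89.5] shift [-0.0076 -0.0025  0.0468] turn 0.01 len 0.047
```

```bash
echo '[{"xyz": [-0.0076,-0.0025,0.012],"jaw": 0},{"xyz": [-0.0076,-0.0025,0.024],"jaw": 0},{"xyz": [-0.0076,-0.0025,0.036],"jaw": 0},{"xyz": [-0.0076,-0.0025,0.044],"jaw": 0},{"xyz": [-0.0076,-0.0025,0.047],"jaw": 0},{"xyz": [-0.0076,-0.0025,0.047],"jaw": 0},{"xyz": [-0.0076,-0.0025,0.047],"jaw": 0}]' | python3 steer.py; python3 go.py .509 .0364 .1746 188.9
python3 - <<'E'
from h import *
for n in("scene","wrist"):
    r=env.read_camera(n);cv2.imwrite(f"pics/r_{n}.png",r["color"])
    if n=="scene":
        o=[-.5,.4]; 
        for d in(0,.012):print(proj(r,np.array([.5409,.0414,.071])+d*np.array([-.289,-.045,.956]))+o)
cv2.imwrite("pics/r.png",np.hstack([cv2.resize(cv2.imread("pics/r_scene.png")[140:205,230:295],(390,390),interpolation=cv2.INTER_CUBIC),cv2.resize(cv2.imread("pics/r_wrist.png")[120:250,191:321],(390,390),interpolation=cv2.INTER_CUBIC)]))
E
```

```text
time_s: 15.82
tool_pos: [0.5055, 0.0344, 0.1861]
tool_rot: [180.0, -0.0, -171.2]
force: [-0.1, -0.1, -2.1]
grip_width: 0.0198
grasp_force: 25.0
pos [0.5055 0.0344 0.1861] [ 1.8000e+02 -1.0000e-02 -1.7122e+02] q [ 49.5   8.4 -60.  105.6   7.8  70.3  85.9] shift [-0.0038  0.0015  0.0115] turn -0.12 len 0.012
[263.00050434 183.87530336]
[261.96587494 179.84517501]
```

View pics/r.png

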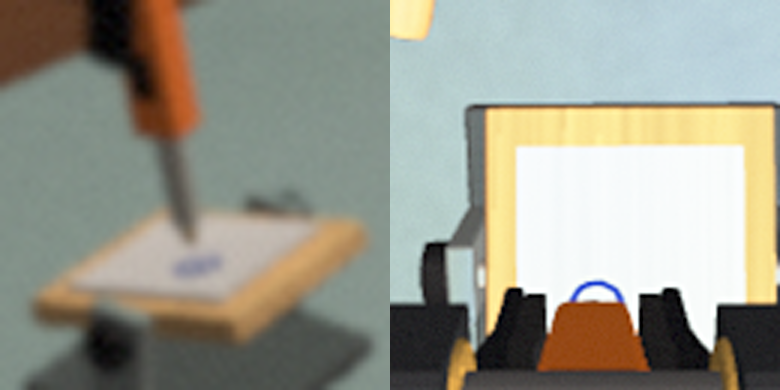

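The tip is at (261.6,179.8), expected (262.0,179.8), so it's on line. I'll press slowly along the axis.

```bash
echo '[{"xyz": [-0.001,0.0015,0.003],"jaw": 0},{"xyz": [-0.002,0.0015,0.006],"jaw": 0},{"xyz": [-0.003,0.0015,0.009],"jaw": 0},{"xyz": [-0.0038,0.0015,0.0115],"jaw": 0},{"xyz": [-0.0043,0.0015,0.013],"jaw": 0},{"xyz": [-0.0043,0.0015,0.013],"jaw": 0},{"xyz": [-0.0043,0.0015,0.013],"jaw": 0},{"xyz": [-0.0043,0.0015,0.013],"jaw": 0}]' | python3 steer.py; python3 go.py .5104 .0366 .1698 188.9
```

```text
time_s: 16.58
tool_pos: [0.5095, 0.0363, 0.1731]
tool_rot: [-180.0, -0.0, -171.2]
force: [-1.0, -0.0, 0.7]
grip_width: 0.0197
grasp_force: 25.0
pos [0.5095 0.0363 0.1731] [-1.7999e+02 -2.0000e-02 -1.7123e+02] q [ 48.3  10.2 -59.7 106.    9.4  69.1  84.4] shift [-0.0009  0.0001  0.0033] turn -0.13 len 0.003
```

```bash
echo '[{"xyz": [-0.0003,0,0.001],"jaw": 0},{"xyz": [-0.0006,0,0.002],"jaw": 0},{"xyz": [-0.0008,0,0.0027],"jaw": 0},{"xyz": [-0.0008,0,0.0027],"jaw": 0},{"xyz": [-0.0008,0,0.0027],"jaw": 0},{"xyz": [-0.0008,0,0.0027],"jaw": 0},{"xyz": [-0.0008,0,0.0027],"jaw": 0},{"xyz": [-0.0008,0,0.0027],"jaw": 0}]' | python3 steer.py; echo '[{"jaw": 0},{"jaw": 0},{"jaw": 0},{"jaw": 0},{"jaw": 0},{"jaw": 0},{"jaw": 0},{"jaw": 0}]' | python3 steer.py
python3 - <<'E'
from h import *
F=[]
for i in range(8): r=env.read_camera("scene");F.append(env.get_obs()["force"])
print(np.mean(F,0),env.get_obs()["tool_pos"])
n=np.array([-.289,-.045,.956])
print(proj(r,np.array([.5409,.0414,.071])+.01*n)+[-.5,.4])
cv2.imwrite("pics/s_scene.png",r["color"])
cv2.imwrite("pics/s.png",cv2.resize(r["color"][145:205,230:290],(600,600),interpolation=cv2.INTER_CUBIC))
E
```

```text
time_s: 17.25
tool_pos: [0.5103, 0.0365, 0.1703]
tool_rot: [-180.0, -0.0, -171.2]
force: [-1.3, -1.3, 1.4]
grip_width: 0.0199
grasp_force: 25.0
time_s: 17.92
tool_pos: [0.5103, 0.0365, 0.1703]
tool_rot: [-180.0, -0.0, -171.2]
force: [-2.5, -1.5, 1.6]
grip_width: 0.0199
grasp_force: 25.0
[-1.91978704 -0.50026136  1.75126761] [0.51031984 0.03647027 0.17027586]
[262.13879184 180.51872759]
```

View pics/s.png

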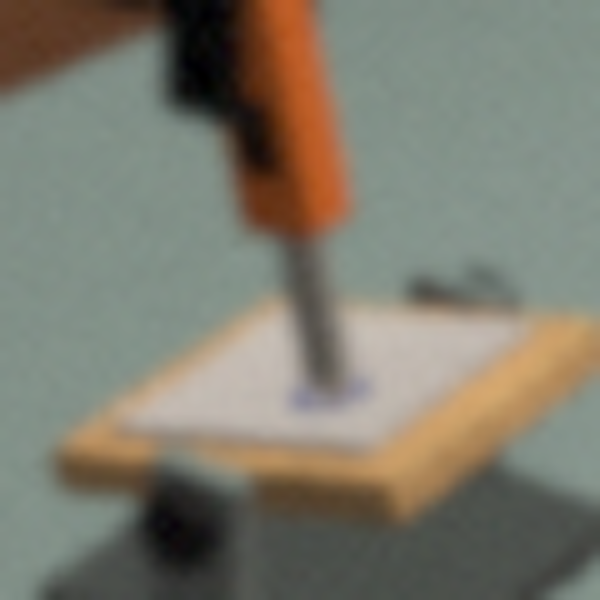

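The tip sits in the middle of the ring at about (263,184). The force change is about 3.6 N, which puts the nose about half-way in. I'm handing in.

```bash
python3 -c "
from cell import env
print(env.sign_off())"
```

```text
the job is handed in; nothing more can be done
None
```

I held the tester upright over the code for more than two seconds, then set it square on the blue ringed spot, pressed about half-way (about 3.6 N), and handed the job in still gripping it; the hand-in returned no verdict.

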